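# Snap the lid onto the carburettor parts tub

## Task

Close the open white parts tub: take the lid that fits it, the larger of the two white lids, lay it straight on the tub and press it down until it snaps under the catches at both ends and lies level on the rim, then let go. Leave the smaller lid where it is.

Things in the scene. Friction and masses are not known exactly. Their poses are not given: they have to be found in the camera images.
- lid_grip (a point): Larger white lid, loose, right way up. Flange 132 (its x) x 100 x 4 mm; below it a plug 22 mm deep, tapered (12 mm a side smaller than the tub's mouth at the foot, 6 at the top). On top, mid-lid, a grip bar 50 long (x), 16 wide (y), 30 mm high. Point: the bar's centre, 15 mm above the flange's top, 19 above its underside, 41 above the plug's foot. z up; 60 to 130 g.
- tub_rim (a point): Open white tub with a few small parts in it, fixed to the bench: 124 (x) x 92 (y) mm outside, walls 3 mm, 55 mm high. Point: the centre of its mouth at rim height; x along its long side, z up. With the lid home, its flange lies on the rim, the lid's grip centre is 19 mm above this point and the lid's x is along the tub's x, either way round.
- catch_nose (a point): Nose of the sprung catch at the tub's +x end (its twin is at -x): 28 mm wide, 7 mm above the rim, reaching 8 mm over the lid's edge; the catch slopes outward from there to 29 mm above the rim. A lid laid on rests on both slopes, flange about 16 mm above the rim; a push straight down of 4 to 15 N in all spreads the catches, which spring back over the flange.
- small_lid_grip (a point): Smaller white lid of the same make, too small for this tub: flange 92 x 68 mm, grip bar 40 long, 16 wide, 30 mm high. Point: the centre of its grip bar, 41 mm above its foot. To be left where it is.

How it is judged (in metres and radians):
At the end, for the whole second after the job is handed in: The larger lid is snapped home on the tub, released and at rest: its grip centre within 12 mm (horizontally) of the tub's centre and 15 to 22.5 mm above the rim (19 mm when home), its long side within 10 degrees of the tub's, tilted less than 3 degrees. Lying on top of the catches does not count (horizontal distance between lid_grip and tub_rim below 0.012 m and z of lid_grip in the frame of tub_rim between 0.015 and 0.0225 m and angle between the x axis of lid_grip and the x axis of tub_rim, either way round below 0.175 rad and angle between lid_grip's own z axis and vertical below 0.05 rad); the robot touches nothing.
It fails at once if the smaller lid is moved by more than 30 mm (distance of small_lid_grip from where it was at the start of the episode above 0.03 m).
It also fails if it takes over 40 s, if anything falls off the work surface, if the arm or the gripper's body presses on something with over 40 N, if the wrist force passes 120 N, or if a joint passes its speed limit or range.

## Robot

A 6-joint arm with a two-finger parallel gripper is mounted at the origin on a cart in front of the work surface, level with it; the furniture and walls round the work are solid. World frame = base frame: x ahead of the robot, y to its left, z up, the work surface at z = 0. Lengths are in mm, angles in rad, forces in N, time in s.
With the tool pointing down it reaches from about 350 to 775 mm from the base axis. Payload 7.3 kg.
Tool frame: the origin (TCP) lies midway between the tips of the shut fingers; the grasp point (between the pads) lies 19 mm behind it; z points along the fingers, y is the direction in which the jaws open and shut (so a half turn about z gives the same grasp; the last joint's range is limited). The gripper opens to 92 mm and grips with 3 to 60 N. Pads are 19 mm wide; open, the fingers measure 130 mm over their backs; the gripper's body (75 mm by 190 mm) begins 47 mm behind the grasp point.
Start: joints at [1.011, 0.342, 1.524, -0, 1.275, -0.146], TCP at [211.086, 480.716, 226.741] pointing down, gripper open.
Joint ranges: [-2.53, 2.53], [-0.77, 2.02], [0.04, 2.7], [-1, 4.14], [0.28, 2.66], [-3.11, 3.11]. Speed limits (rad/s): [2.57, 2.57, 3.14, 3.14, 3.14, 3.14].

## Interface

Orientations are given as [roll, pitch, yaw] about the fixed x, y, z axes, in that order (R = Rz(yaw) Ry(pitch) Rx(roll)).
In Python, from plant import sensors, imaging, ticket gives the robot as it stands. The module is installed in compiled form; this text tells all that it offers.
- The arm moves only by the tool arm_command, never from a script. Its argument "increments" is one flat list of numbers, 5 for each row, row after row: the closure, from 0 (fully open) to 1 (shut), then the shift along the tool's x, y, z in mm, then the turn about the tool's z in degrees. In form: [hand, dx, dy, dz, spin, hand, dx, dy, dz, spin, ...]. A call has 1 to 20 rows; each row is the pose to reach, as a shift and turn from the pose commanded when the call began, along the tool's axes at that moment; what a row does not reach only later rows make up. A row lasts 1/8 s, in which the tool goes at most 62.5 mm and 10.7 degrees, less where a joint would pass 70% of its speed; a pose out of reach is approached as far as the arm can. A call with a gripper value outside its range is refused whole. The fingers move at their own pace and stop on an object; the grip force is fixed at half the most. Time passes only in rows, so rows that repeat a pose let the fingers close. It gives the time, the measured TCP pose, the force and the opening at its end, in the units of the state.
- sensors.get_obs(): the state, without advancing time (a new reading comes with each control period).
- imaging.capture(name): name is "scene" or "top" or "wrist"; returns the picture (420x560x3 uint8, blue, green, red); there is no depth.
- imaging.calibration(name): a dict with "fx", "fy", "cx", "cy" (pixels), "D" ([k1, k2, p1, p2, k3] as OpenCV has them; the pictures are not rectified), "world_to_cam" (4x4, takes a point from world to camera coordinates); the wrist camera has in their place "hand_eye" (4x4, takes a point from camera to tool coordinates, whose origin is the TCP and whose axes are the flange's). Camera axes: x right, y down, z forward; pixel columns grow to the right and rows downward; lengths in mm; the calibration is good to about 2 mm. A picture is of the moment at which its call begins: read the wrist's pose just before it. calibration takes no time and is no camera call.
- ticket.close_job(): hands the job in, once; it reports no verdict.
The state is a dict: "time": time; "joint_positions": joint angles; "dq": joint speeds; "tau": joint torques, N m; "tool_pos": TCP position; "tcp_rot": TCP orientation; "contact_force": force on the tool from outside, world axes, zero at the start; "moment": the same for the moment, N m; "grip_width": finger opening in mm.
Only numpy, scipy, OpenCV 4.12 (cv2) and the standard library are available. Lean on these libraries where they do the work, as an engineer would, in place of code of your own. Each camera call takes 0.05 s, during which the arm holds its last target. There are 200 camera calls.

## Working session

There is one attempt and no reset: what is moved stays moved. The work goes in short steps, Python scripts to look and compute and a tool call to move; the robot and the scene stay as the last step left them, time stands still between calls to the robot, and variables do not carry over. Pictures are saved under pics/ and viewed, about 8 in all and at most 12, crops included, and the job is handed in when it is done.

Besides the shell and the picture viewer there is one more tool, called after "Call:" as name(argument=value, ...) on one line, values as JSON. arm_command: Moves the arm, as the interface text tells. Its arguments: {"type":"object","properties":{"increments":{"type":"array","items":{"type":"number"}}},"required":["increments"]}

```bash
mkdir -p pics; python3 - <<'E'
from plant import sensors, imaging
import cv2
o=sensors.get_obs()
for k,v in o.items(): print(k,v)
for n in("top","scene"):
    cv2.imwrite(f"pics/{n}0.png",imaging.capture(n)); print(imaging.calibration(n))
print(imaging.calibration("wrist"))
E
```

```text
time 0.0
joint_positions [ 1.01100916e+00  3.42704082e-01  1.52498676e+00 -1.11870209e-05
  1.27541055e+00 -1.45984184e-01]
dq [ 0.00152932 -0.00097868  0.00086804 -0.00082577 -0.00018397  0.00121833]
tau [ 6.95552262e-04 -4.31241846e+01 -2.44218099e+01  7.20028114e-02
  5.58709516e-02 -1.23802511e-04]
tool_pos [210.86119262 480.35939412 226.0652021 ]
tcp_rot [-3.14009840e+00 -2.08887460e-04  2.72779278e+00]
contact_force [ 0.57968115 -0.46350904  0.18774163]
moment [0.03120964 0.02181361 0.04965538]
grip_width 91.59066612566676
{'fx': 399.8383376677267, 'fy': 399.8383376677267, 'cx': 274.72216825418235, 'cy': 215.1204632018593, 'D': array([-0.08511005,  0.        ,  0.        ,  0.        ,  0.        ]), 'world_to_cam': array([[ 1.23470803e-01, -9.92342392e-01,  3.39660672e-03,
        -9.37292656e+01],
       [-9.71383520e-01, -1.21561454e-01, -2.04051145e-01,
         5.54042323e+02],
       [ 2.02901498e-01,  2.18949509e-02, -9.78954337e-01,
         8.19981850e+02],
       [ 0.00000000e+00,  0.00000000e+00,  0.00000000e+00,
         1.00000000e+00]])}
{'fx': 472.49373464163284,
[... 346 characters left out ...]
    [ 7.60651476e-01, -3.92445837e-01, -5.17103081e-01,
         4.43737818e+02],
       [ 0.00000000e+00,  0.00000000e+00,  0.00000000e+00,
         1.00000000e+00]])}
{'fx': 368.30778435016714, 'fy': 368.30778435016714, 'cx': 282.2511261441531, 'cy': 211.96839653866104, 'D': array([0.03489877, 0.        , 0.        , 0.        , 0.        ]), 'hand_eye': array([[ 9.88411556e-04, -9.68509804e-01, -2.48973457e-01,
         6.60245392e+01],
       [ 9.99999436e-01,  8.60378965e-04,  6.23060537e-04,
        -5.79882230e-01],
       [-3.89228713e-04, -2.48973933e-01,  9.68510108e-01,
        -1.58608767e+02],
       [ 0.00000000e+00,  0.00000000e+00,  0.00000000e+00,
         1.00000000e+00]])}
```

View pics/top0.png

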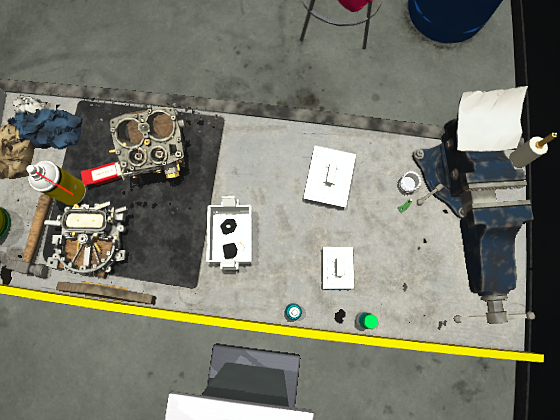

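View pics/scene0.png

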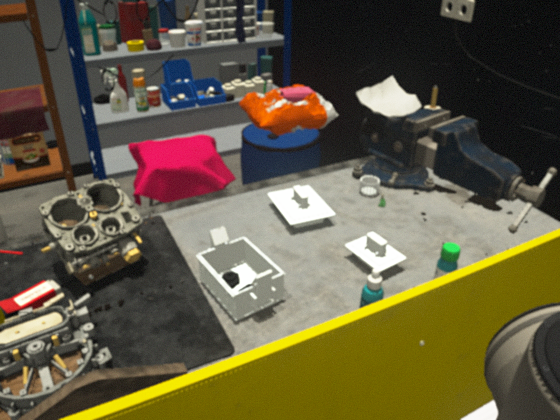

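The top view shows the tub near (230,235) with catches at (229,200) and (229,266), the large lid near (330,177), and the small lid near (338,267). I'll take an enlarged crop to measure from.

```bash
python3 - <<'E'
import cv2
im=cv2.imread("pics/top0.png")
c=im[135:285,190:365]
cv2.imwrite("pics/crop0.png",cv2.resize(c,None,fx=4,fy=4,interpolation=cv2.INTER_CUBIC))
E
```

```text
(no output)
```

View pics/crop0.png

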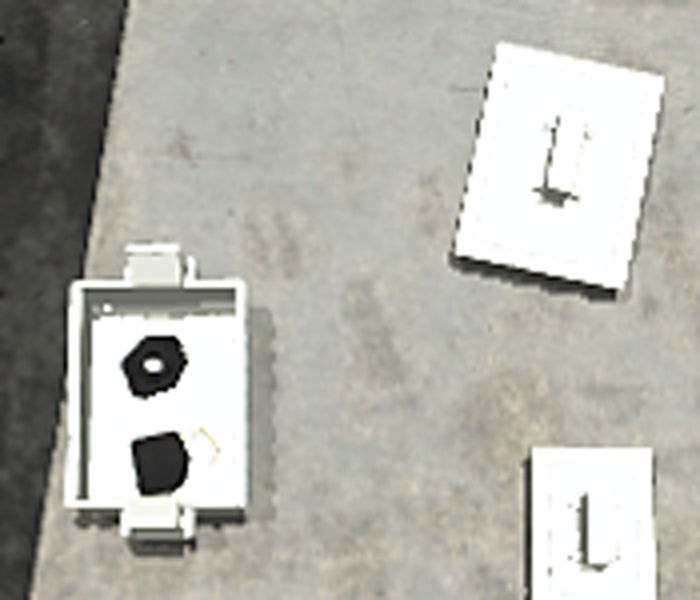

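```bash
cat > h.py <<'E'
import numpy as np, cv2
from scipy.optimize import least_squares
from scipy.spatial.transform import Rotation as R
from plant import sensors, imaging
def w2c(name,o=None):
    c=imaging.calibration(name)
    if name!="wrist": return c,c["world_to_cam"]
    T=np.eye(4); T[:3,:3]=R.from_euler("xyz",o["tcp_rot"]).as_matrix(); T[:3,3]=o["tool_pos"]
    return c,np.linalg.inv(T@c["hand_eye"])
def proj(cam,P):
    c,W=cam; K=np.array([[c["fx"],0,c["cx"]],[0,c["fy"],c["cy"]],[0,0,1]])
    return cv2.projectPoints(np.asarray(P,float).reshape(-1,3),cv2.Rodrigues(W[:3,:3])[0],W[:3,3],K,np.array(c["D"],float))[0].reshape(-1,2)
def fit(cam,px,loc,z,x0):
    """fit planar pose x,y,yaw of local points (with z offsets) to pixels"""
    loc=np.asarray(loc,float)
    def f(p):
        c,s=np.cos(p[2]),np.sin(p[2])
        P=np.c_[p[0]+c*loc[:,0]-s*loc[:,1],p[1]+s*loc[:,0]+c*loc[:,1],np.full(len(loc),z)+(loc[:,2] if loc.shape[1]>2 else 0)]
        return (proj(cam,P)-px).ravel()
    r=least_squares(f,x0,x_scale=[100,100,1]); return r.x,r.fun.round(2)
def rect(a,b): return [[a,b],[a,-b],[-a,-b],[-a,b]]
E
python3 - <<'E'
from h import *
cam=w2c("top")
q=lambda L:np.array(L)/4+[190,135]-.375
# order: far-left(+x,+y), far-right, near-right, near-left
p,r=fit(cam,q([[498,42],[664,75],[617,289],[454,256]]),rect(66,50),26,[500,-200,0]);print("lid",p,np.degrees(p[2]),r)
p,r=fit(cam,q([[70,281],[246,281],[245,510],[67,507]]),rect(62,46),55,[400,0,0]);print("tub",p,np.degrees(p[2]),r)
p,r=fit(cam,q([[529,447],[653,447],[654,618],[529,618]]),rect(46,34),26,[400,-200,0]);print("small",p,r)
E
```

```text
lid [ 6.77031023e+02 -1.38148830e+02 -9.72908213e-02] -5.574353444679605 [-0.27 -0.03 -0.4   0.67  1.27  0.24 -0.63 -0.86]
tub [5.09988799e+02 7.00577003e+01 1.30218414e-01] 7.460965549413407 [ 1.47  0.53 -1.04  0.28 -1.12 -0.82  0.72  0.1 ]
small [ 4.66987369e+02 -1.76786840e+02  1.06394944e-01] [ 0.24  0.41 -0.59  0.88 -0.09 -0.42  0.42 -0.81]
```

Call:
arm_command(increments=[0,-340,-190,0,-9,0,-340,-190,0,-9,0,-340,-190,0,-9,0,-340,-190,0,-9,0,-340,-190,0,-9,0,-340,-190,0,-9,0,-675,-379,40,-18,0,-675,-379,80,-18,0,-675,-379,80,-18,0,-675,-379,80,-18,0,-675,-379,80,-18,0,-675,-379,80,-18,0,-675,-379,80,-18,0,-675,-379,80,-18,0,-675,-379,80,-18,0,-675,-379,80,-18])

```text
time: 2.1
tool_pos: [676.5, -136.4, 147.4]
tcp_rot: [3.141, 0.0, 3.043]
contact_force: [-0.8, 0.1, -0.4]
grip_width: 91.7
```

```bash
python3 - <<'E'
from h import *
o=sensors.get_obs(); im=imaging.capture("wrist"); print(o["time"],o["tool_pos"],o["tcp_rot"],o["joint_positions"])
np.save("o1.npy",o,allow_pickle=True)
cv2.imwrite("pics/w1.png",im)
cam=w2c("wrist",o); c,s=np.cos(-.0973),np.sin(-.0973)
print(proj(cam,[[677+c*a-s*b,-138+s*a+c*b,26] for a,b in rect(66,50)]).round(1))
cv2.imwrite("pics/w1v.png",im)
top=w2c("top")
for u,v in((415,160),(408,182),(450,200)):
  for z in(0,100):
    r=least_squares(lambda p:(proj(top,[[p[0],p[1],z]])-[u,v]).ravel(),[500,-200.]);print(u,v,z,r.x.round())
E
```

```text
2.1 [ 676.46106783 -136.41114594  147.39003045] [3.14139698e+00 3.67224673e-04 3.04328608e+00] [-3.10049604e-01  7.10766441e-01  1.11590202e+00  2.77534590e-04
  1.31460631e+00 -1.78260968e+00]
[[341.7 283.5]
 [220.4 283.5]
 [212.8 118.2]
 [349.  118.2]]
415 160 0 [ 752. -346.]
415 160 100 [ 712. -313.]
408 182 0 [ 694. -332.]
408 182 100 [ 660. -300.]
450 200 0 [ 662. -437.]
450 200 100 [ 632. -394.]
```

View pics/w1v.png

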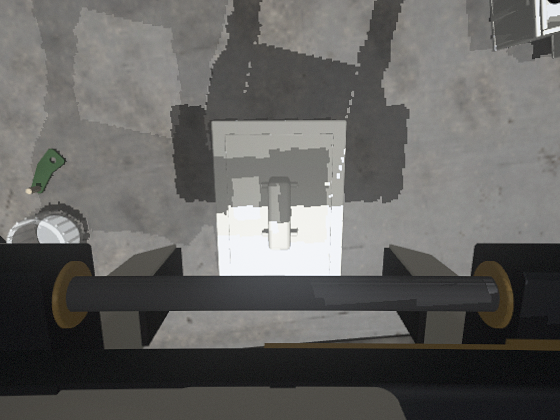

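Call:
arm_command(increments=[0,-1,-2,30,0,0,-1,-2,60,0,0,-1,-2,85,0,0,-1,-2,100,0,0,-1,-2,110,0,0,-1,-2,117,0,0,-1,-2,117,0,0,-1,-2,117,0,1,-1,-2,117,0,1,-1,-2,117,0,1,-1,-2,117,0,1,-1,-2,117,0,1,-1,-2,117,0,1,-1,-2,117,0,1,-1,-2,117,0,1,-1,-2,117,0,1,-1,-2,117,0,1,-1,-2,117,0])

```text
time: 4.4
tool_pos: [677.5, -139.8, 29.7]
tcp_rot: [3.141, 0.0, 3.042]
contact_force: [-0.4, -0.3, -0.2]
grip_width: 15.9
```

Call:
arm_command(increments=[1,0,0,-10,0,1,0,0,-30,0,1,0,0,-60,0,1,0,0,-90,0,1,0,0,-120,0,1,0,0,-145,0,1,0,0,-145,0,1,0,0,-145,0,1,0,0,-145,0])

```text
time: 5.52
tool_pos: [676.9, -139.6, 173.3]
tcp_rot: [3.141, -0.002, 3.042]
contact_force: [-0.4, 0.4, -0.4]
grip_width: 15.6
```

```bash
python3 - <<'E'
from h import *
o=sensors.get_obs(); im=imaging.capture("wrist"); print(o)
cv2.imwrite("pics/w2.png",im)
E
```

```text
{'time': 5.525, 'joint_positions': array([-3.14217720e-01,  6.96009687e-01,  1.07205701e+00,  6.75487943e-05,
        1.37607524e+00, -1.78535817e+00]), 'dq': array([ 0.00061788,  0.00214672, -0.00258723, -0.00104432,  0.0008191 ,
       -0.00043284]), 'tau': array([ 2.17519258e-02, -6.23690343e+01, -2.59488595e+01, -5.20580553e-02,
        7.96577800e-02, -1.41860428e-05]), 'tool_pos': array([ 676.85817505, -139.61289075,  173.28408738]), 'tcp_rot': array([ 3.14098514e+00, -2.47673223e-03,  3.04192438e+00]), 'contact_force': array([-0.40246416,  0.43969112, -0.41592439]), 'moment': array([-0.00420482, -0.00941279,  0.02737438]), 'grip_width': 15.616902548211693}
```

View pics/w2.png

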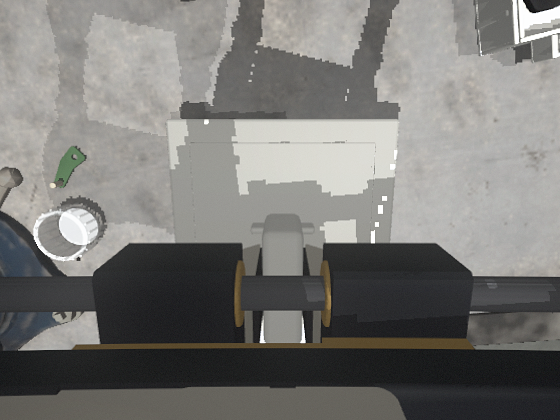

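Call:
arm_command(increments=[1,16,55,-60,-4,1,32,110,-110,-8,1,48,165,-150,-11,1,63,222,-175,-13,1,63,222,-175,-13,1,63,222,-175,-13,1,63,222,-175,-13,1,63,222,-175,-13,1,63,222,-175,-13,1,63,222,-175,-13,1,63,222,-175,-13])

```text
time: 6.95
tool_pos: [637.0, 87.0, 349.6]
tcp_rot: [3.142, -0.0, -3.015]
contact_force: [-0.5, -0.5, -1.0]
grip_width: 15.8
```

```bash
python3 - <<'E'
from h import *
o=sensors.get_obs(); im=imaging.capture("wrist"); print(o["time"],o["tool_pos"],o["tcp_rot"],o["joint_positions"])
np.save("o3.npy",o,allow_pickle=True)
cv2.imwrite("pics/w3.png",im)
cam=w2c("wrist",o); c,s=np.cos(.1302),np.sin(.1302)
P=proj(cam,[[510+c*a-s*b,70+s*a+c*b,55] for a,b in rect(62,46)]).round(1); print(P)
u0=200;cv2.imwrite("pics/w3c.png",cv2.resize(im[0:140,180:380],None,fx=4,fy=4,interpolation=cv2.INTER_CUBIC))
# lid in hand: tool-frame pose from near corners
ci=imaging.calibration("wrist"); camT=(ci,np.linalg.inv(ci["hand_eye"]))
for z in (2,4,6): print(z,proj(camT,[[66,-50,z],[66,50,z]]).round(1))
E
```

```text
6.95 [636.97049764  87.04481862 349.64380761] [ 3.14152549e+00 -3.88540728e-05 -3.01479450e+00] [ 1.66622349e-02  5.30217392e-01  8.97435364e-01  6.31295993e-05
  1.71398590e+00 -1.68092323e+00]
[[321.  117.1]
 [243.6 117.3]
 [240.   -0.4]
 [324.   -0.6]]
2 [[164.9 117.5]
 [403.  117.7]]
4 [[166.4 117.5]
 [401.5 117.7]]
6 [[167.8 117.5]
 [400.  117.7]]
```

View pics/w3c.png

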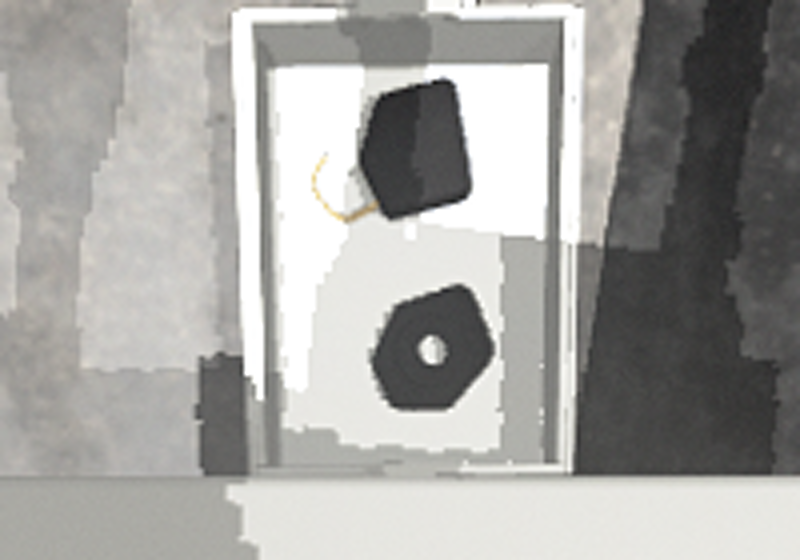

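Call:
arm_command(increments=[1,40,0,0,-0.5,1,85,-1,20,-0.5,1,128,-1,60,-0.5,1,128,-1,110,-0.5,1,128,-1,160,-0.5,1,128,-1,200,-0.5,1,128,-1,225,-0.5,1,128,-1,225,-0.5,1,128,-1,225,-0.5,1,128,-1,225,-0.5,1,128,-1,225,-0.5])

```text
time: 8.38
tool_pos: [510.6, 70.2, 125.7]
tcp_rot: [-3.141, 0.002, -3.006]
contact_force: [0.5, 0.0, -0.9]
grip_width: 15.6
```

```bash
python3 - <<'E'
from h import *
o=sensors.get_obs(); im=imaging.capture("scene"); w=imaging.capture("wrist"); print(o["time"],o["tool_pos"],o["tcp_rot"],o["contact_force"],o["grip_width"])
a=cv2.resize(im[200:340,150:330],None,fx=3,fy=3,interpolation=cv2.INTER_CUBIC)
b=cv2.resize(w[0:160,:],(540,154)); cv2.imwrite("pics/s4.png",np.vstack([a,b]))
E
```

```text
8.375 [510.58147824  70.15457392 125.68239475] [-3.14136620e+00  1.86630377e-03 -3.00550069e+00] [ 0.47217139  0.01740223 -0.88594645] 15.556649450841833
```

View pics/s4.png

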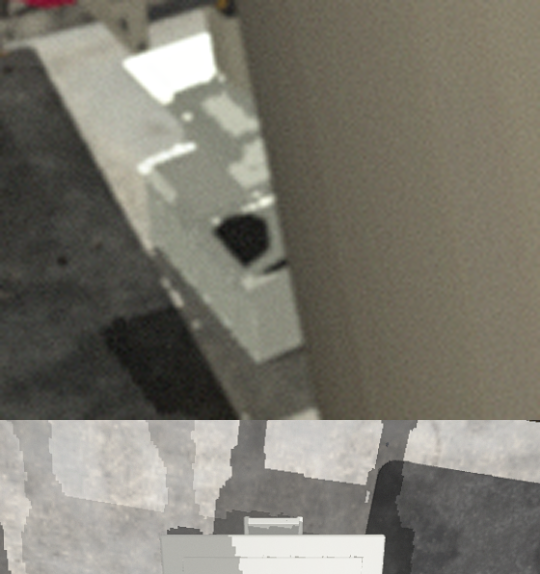

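Call:
arm_command(increments=[1,0,0,15,0,1,0,0,28,0,1,0,0,36,0,1,0,0,41,0,1,0,0,44,0,1,0,0,46,0,1,0,0,48,0,1,0,0,48,0])

```text
time: 9.48
tool_pos: [510.2, 70.1, 76.9]
tcp_rot: [-3.142, 0.0, -3.006]
contact_force: [0.9, -0.6, 0.6]
grip_width: 15.5
```

Call:
arm_command(increments=[1,0,0,3,0,1,0,0,5,0,1,0,0,7,0,1,0,0,9,0,1,0,0,11,0,1,0,0,12,0,1,0,0,13,0,1,0,0,14,0,1,0,0,14,0,1,0,0,14,0])

```text
time: 10.72
tool_pos: [510.1, 70.1, 62.9]
tcp_rot: [3.142, 0.0, -3.006]
contact_force: [-0.3, 0.2, -1.0]
grip_width: 15.5
```

Call:
arm_command(increments=[1,0,0,1,0,1,0,0,2,0,1,0,0,2.5,0,1,0,0,2.5,0])

```text
time: 11.22
tool_pos: [511.1, 70.2, 62.6]
tcp_rot: [-3.141, 0.003, -3.005]
contact_force: [-3.4, 0.5, 17.9]
grip_width: 15.8
```

Call:
arm_command(increments=[1,0,0,-2.5,0,1,0,0,-2.5,0,0,0,0,-2.5,0,0,0,0,-2.5,0,0,0,0,-2.5,0,0,0,0,-2.5,0,0,0,0,-2.5,0,0,0,0,-2.5,0,0,0,0,-2.5,0,0,0,0,-30,0,0,0,0,-60,0,0,-40,0,-110,0,0,-80,0,-150,0,0,-80,0,-150,0,0,-80,0,-150,0,0,-80,0,-150,0])

```text
time: 13.22
tool_pos: [587.8, 80.9, 208.7]
tcp_rot: [3.141, -0.004, -3.006]
contact_force: [-0.2, -0.1, -0.5]
grip_width: 91.8
```

```bash
python3 - <<'E'
from h import *
o=sensors.get_obs(); w=imaging.capture("wrist"); print(o["time"],o["tool_pos"],o["tcp_rot"],o["contact_force"],o["grip_width"])
s=imaging.capture("scene"); cam=w2c("wrist",o); c,s_=np.cos(.136),np.sin(.136)
for z in (59,75): print(z,proj(cam,[[511.2+c*a-s_*b,70+s_*a+c*b,z] for a,b in rect(66,50)]).round(1))
f=lambda i:cv2.resize(i,None,fx=3,fy=3,interpolation=cv2.INTER_CUBIC)
cv2.imwrite("pics/w5.png",w);cv2.imwrite("pics/s5.png",f(s[200:330,170:320]))
E
```

```text
13.225 [587.76153923  80.90549508 208.70198667] [ 3.14107242 -0.00352774 -3.00562959] [-0.19832512 -0.06921291 -0.45519065] 91.84418785421433
59 [[341.4 184.9]
 [223.4 184.8]
 [216.1  11.2]
 [349.1  11.3]]
75 [[344.5 188.4]
 [220.4 188.3]
 [212.2   4.8]
 [353.1   4.9]]
```

View pics/w5.png

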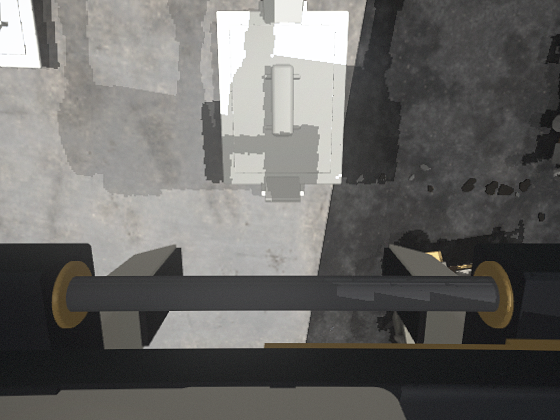

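View pics/s5.png

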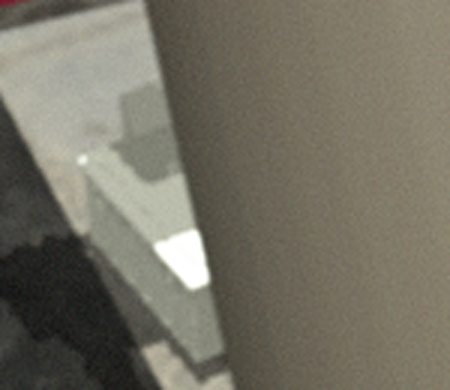

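The wrist view has the flange corners at (217,11), (349,11), (342,184) and (223,184). That is within about 1 px of where they should be with the lid home (flange top at z = 59), and up to 7 px from where they'd be if it lay on the catches. Both catch noses, at (283,10) and (283,187), lap over the flange. The scene view shows the lid flush with the rim. I'm handing in.

```bash
python3 -c "
from plant import ticket; print(ticket.close_job())"
```

```text
the job is handed in; nothing more can be done
None
```

The larger lid is on the tub and snapped down under both catches, and I handed the job in at about 13.3 s of the 40 s allowed. I gripped the lid by its bar, lined it up with the tub using the wrist camera, pressed it straight down, then let go and backed off.

- **Seating:** the tool stopped at 62.6 mm, where 62.7 mm was expected with the lid home. A further push met a firm stop at about 18 N. Afterwards the lid's corners in the wrist picture were within about 1 px of the home position, and both catches lapped over the flange.
- **Release:** the gripper reads fully open (92 mm), is well clear of the lid, and shows no contact force beyond noise.
- **Disagreements:** the top and wrist cameras differed by about 2 mm and 0.6° on the tub's position. The tub also looked about 4% wider than expected in the wrist view. Both were well within tolerance.
- **Not fully checked:** in the last scene picture the arm hid part of the tub, so it confirms only the visible side lies flush. I did not measure the small lid again, but no move went near it.

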